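# Lay out the parts of one wall clock on their kit pads

### The job

Lay out the kit for the next wall clock: put the long hand, the short hand, the clock movement and the battery each on the white pad that shows its silhouette. Each part should cover its own silhouette, centred and turned to match it, hub on hub for the hands, the movement lying flat with its shaft up, the battery standing upright.

Things in the scene. Friction and masses are not known exactly. Their poses are not given: they have to be found in the camera images.
- minute_hand: long black clock hand: flat plastic bar, 104 mm long overall, 6 mm thick, 12 to 26 g: a 22 mm round hub (brass dot on top) at one end, then a blade 11 mm wide, 6.6 mm wide over the last 12 mm. Lies flat. Origin: middle of its length (52 mm from either end), on the underside; x from hub to tip, z up. Pinch it across the blade (along y) at the origin.
- hour_hand: short black clock hand: flat plastic bar, 70 mm long overall, 6 mm thick, 10 to 21 g: a 22 mm round hub (brass dot on top) at one end, then a blade 16 mm wide, 9.6 mm wide over the last 12 mm. Lies flat. Origin: middle of its length (35 mm from either end), on the underside; x from hub to tip, z up. Pinch it across the blade (along y) 5 mm from the origin towards the tip.
- movement: clock movement: a black square plastic box 56 x 56 x 16 mm with a brass shaft 10 mm in diameter standing 10 mm up from the middle of its top and four small steel screws at the corners; 40 to 85 g. Stands on the table, shaft up. Origin: centre of its underside; x and y are square to its sides, z up.
- battery: battery: a red upright cylinder 26 mm in diameter and 48 mm high, with a brass-coloured band and a steel top with an 8 mm nub (2 mm high); 45 to 95 g. Stands on its end. Origin: centre of its underside, z up along its axis.
- minute_pad: kit pad for the long hand: a white plate 130 x 64 x 5 mm with the blue silhouette of the long hand (104 mm long, 22 mm hub at one end). It is fixed for the run. Origin: centre of its underside, directly under the centre of the silhouette; z up, top face at z = 5 mm, silhouette flush with it. x (the long side) points from the silhouette's hub to its tip.
- hour_pad: kit pad for the short hand: a white plate 96 x 64 x 5 mm with the blue silhouette of the short hand (70 mm long, 22 mm hub at one end). It is fixed for the run. Origin: centre of its underside, directly under the centre of the silhouette; z up, top face at z = 5 mm, silhouette flush with it. x (the long side) points from the silhouette's hub to its tip.
- movement_pad: kit pad for the movement: a white plate 82 x 82 x 5 mm with a blue square silhouette, 56 x 56 mm. It is fixed for the run. Origin: centre of its underside, directly under the centre of the silhouette; z up, top face at z = 5 mm, silhouette flush with it. x and y are square to the sides of plate and silhouette.
- battery_pad: kit pad for the battery: a white plate 70 x 70 x 5 mm with a blue round silhouette, 26 mm in diameter. It is fixed for the run. Origin: centre of its underside, directly under the centre of the silhouette; z up, top face at z = 5 mm, silhouette flush with it. 
- minute_hub (a point): centre of the long hand's hub, on the underside, 41 mm from the long hand's origin towards its hub end (-x of the hand)
- hour_hub (a point): centre of the short hand's hub, on the underside, 24 mm from the short hand's origin towards its hub end (-x of the hand)
Not all that is in view belongs to the job. There is more than one size of the battery; the one meant has the size given above.

How it is judged:
At the end, for the whole second after the job is handed in: Each part rests on its own pad (3 to 8 mm above the pad's underside), within 10 mm of its centre, flat or upright within 0.06 rad, at rest; hands along their silhouettes within 0.20 rad, hub at the hub end; movement square with its silhouette within 0.20 rad, any quarter turn (horizontal distance between minute_hand and minute_pad below 0.01 m and z of minute_hand in the frame of minute_pad between 0.003 and 0.008 m and angle between each of minute_hand, hour_hand, movement, battery's own z axis and vertical below 0.06 rad and linear speed of each of minute_hand, hour_hand, movement, battery below 0.02 m/s and angular speed of each of minute_hand, hour_hand, movement, battery below 0.2 rad/s and angle between the x axis of minute_hand and the x axis of minute_pad, either way round below 0.2 rad and x of minute_hub in the frame of minute_pad below -0.02 m and horizontal distance between hour_hand and hour_pad below 0.01 m and z of hour_hand in the frame of hour_pad between 0.003 and 0.008 m and angle between the x axis of hour_hand and the x axis of hour_pad, either way round below 0.2 rad and x of hour_hub in the frame of hour_pad below -0.01 m and horizontal distance between movement and movement_pad below 0.01 m and z of movement in the frame of movement_pad between 0.003 and 0.008 m and (angle between the x axis of movement and the x axis of movement_pad, either way round below 0.2 rad or angle between the x axis of movement and the y axis of movement_pad, either way round below 0.2 rad) and horizontal distance between battery and battery_pad below 0.01 m and z of battery in the frame of battery_pad between 0.003 and 0.008 m); the robot touches nothing.
It also fails if it takes over 102 s, if anything falls off the work surface, if the arm or the gripper's body presses on something with over 40 N, if the wrist force passes 120 N, or if a joint passes its speed limit or range.

### The arm

A 6-joint arm with a two-finger parallel gripper is mounted at the origin on the work surface. World frame = base frame: x ahead of the robot, y to its left, z up, the work surface at z = 0. Lengths are in m, angles in rad, forces in N, time in s.
With the tool pointing down it reaches from about 0.4 to 0.825 m from the base axis. Payload 7 kg.
Tool frame: the origin (TCP) lies between the finger pads; the fingertips stand robot.tip_extent ahead of it and the grasp point (between the pads) lies 3 mm ahead of it (robot.tip_extent is the distance from the TCP to the fingertips, in m); z points along the fingers, y is the line along which they close (so a half turn about z gives the same grasp; the last joint's range is limited). The gripper opens to 88 mm and grips with 3 to 60 N. Pads are 19 mm wide; open, the fingers measure 130 mm over their backs; the gripper's body (78 mm by 193 mm) begins 47 mm behind the grasp point.
Start: joints at [1.454, 0.359, 0.012, 0, -1.224, -0.288], TCP at [0.266, 0.62, 0.249] pointing down, gripper open.
Joint ranges: [-3.07, 3.07], [-1.43, 2.12], [-1.02, 1.25], [-3.03, 1.67], [-3.05, -0], [-3.03, 3.03]. Speed limits (rad/s): [2.39, 2.39, 3.01, 3.14, 3.14, 3.14].

### API

Orientations are given as a rotation vector (axis times angle).
In Python, from bench import robot gives the robot as it stands.
- The arm moves only by the shell command python3 -m creep [FORCE], which reads ROWS from standard input. ROWS is a JSON object with one list for each field, all of the same length, 1 to 10, a row being the entries at one place: tx, ty, tz (the shift in m), twist (a turn about the tool's z in rad), finger_gap (the finger opening in m); each row shifts and turns the commanded pose from where the row before left it, along the tool's axes as they then stand; what a row does not reach is not made up. A row lasts 1/10 s, in which the tool goes at most 0.05 m and 0.15 rad, less where a joint would pass 70% of its speed; a pose out of reach is approached as far as the arm can. The fingers move at their own pace and stop on an object; FORCE is the grip in N (left out, the last holds). Time passes only in rows, so rows that do not move let the fingers close. It prints the time, the measured TCP pose, the force, the opening and the grip force at its end. Input that does not fit is refused with a message, and nothing moves.
- robot.get_obs(): the state, without advancing time (a new reading comes with each control period).
- robot.camera(name): name is "scene" or "side" or "wrist"; returns a dict with "img" (480x640x3 uint8, red, green, blue), "z_map" (480x640 float32, m along the optical axis (not along the pixel's ray), 0 where there is no reading), "camera_matrix" (3x3 intrinsics, pixels), "k1" (the pictures are not rectified: a ray, as slopes to the right and down, at radius r is drawn at 1 + k1 r^2 times it, then the intrinsics apply), "R" (3x3) and "t" (3): a world point X has camera coordinates R X + t. Camera axes: x right, y down, z forward; pixel columns grow to the right and rows downward; lengths in m; the calibration is good to about 2 mm. A picture is of the moment at which its call begins.
- robot.close_job(): hands the job in; it is judged then, once.
The state is a dict: "time": time; "joint_pos": joint angles; "joint_velocities": joint speeds; "joint_efforts": joint torques, N m; "ee_pos": TCP position; "ee_rot": TCP orientation; "ft_force": force on the tool from outside, world axes, zero at the start; "torque": the same for the moment, N m; "opening": finger opening in m; "grip_force": force on a finger pad.
Only numpy, scipy, OpenCV 4.12 (cv2) and the standard library are available. Lean on these libraries where they do the work, as an engineer would, in place of code of your own. Each camera call takes 0.05 s, during which the arm holds its last target. There are 200 camera calls.

## Working session

There is one attempt and no reset: what is moved stays moved. The work goes in short steps, Python scripts to look and compute and a shell command to move; the robot and the scene stay as the last step left them, time stands still between calls to the robot, and variables do not carry over. Pictures are saved under pics/ and viewed, at most 14 in all, crops included, and the job is handed in when it is done.

```bash
ls; mkdir -p pics; python3 - <<'E'
from bench import robot
import cv2,numpy as np
o=robot.get_obs();print(o['time'],o['ee_pos'],o['ee_rot'],o['opening'],robot.tip_extent)
for n in('scene','side','wrist'):
    c=robot.camera(n);cv2.imwrite(f'pics/{n}0.png',c['img'][...,::-1]);np.savez(f'pics/{n}0.npz',**{k:v for k,v in c.items()})
    print(n,c['camera_matrix'].tolist(),c['k1'],(-c['R'].T@c['t']).round(3),c['R'].round(3).tolist())
E
```

```text
pics
0.0 [0.26569188 0.62000256 0.24763176] [ 3.07578451e+00 -6.31395243e-01 -2.68065111e-04] 0.0876100208626697 0.022
scene [[473.0645948760216, 0.0, 321.91250299397683], [0.0, 473.0645948760216, 242.9122471469575], [0.0, 0.0, 1.0]] -0.07920265201208859 [ 1.031 -0.5    0.507] [[0.69, 0.723, -0.008], [0.379, -0.371, -0.848], [-0.616, 0.582, -0.53]]
side [[479.13749831005373, 0.0, 323.55815738490975], [0.0, 479.13749831005373, 228.63542651467338], [0.0, 0.0, 1.0]] -0.11233557877945784 [0.225 0.522 0.64 ] [[-0.895, -0.446, -0.015], [-0.302, 0.629, -0.716], [0.329, -0.636, -0.698]]
wrist [[331.49693494388623, 0.0, 320.16101363904824], [0.0, 331.49693494388623, 246.9601335615738], [0.0, 0.0, 1.0]] -0.0239486136940487 [0.334 0.59  0.383] [[-0.395, -0.919, 0.002], [-0.884, 0.381, 0.273], [-0.252, 0.106, -0.962]]
```

View pics/scene0.png

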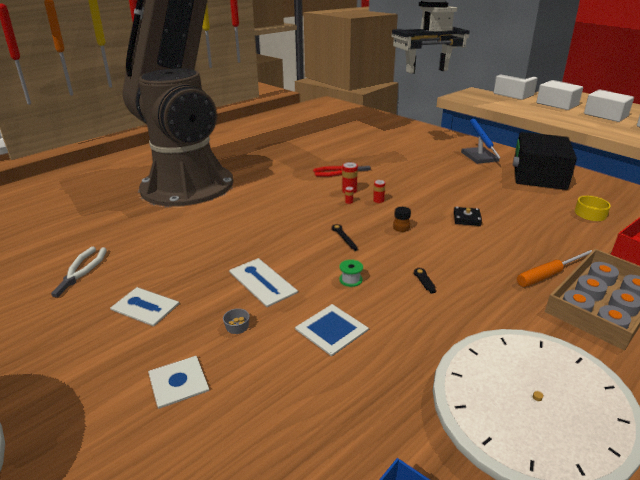

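View pics/side0.png

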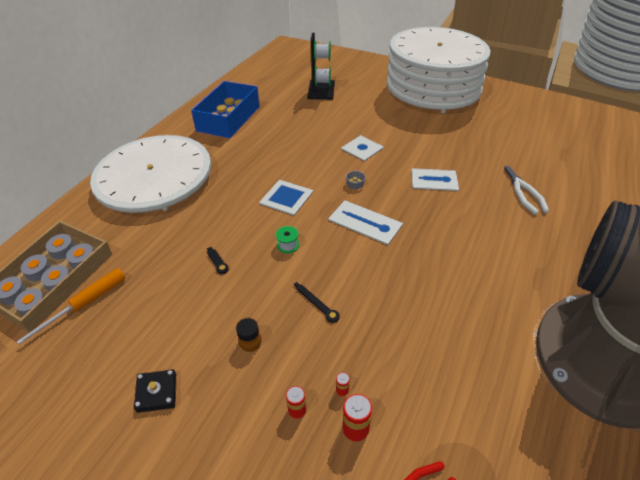

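Scene view: long hand (343,237), short hand (425,280), movement (467,215), batteries in three sizes at (349,178), (379,191) and (349,196). The pads are at (262,281), (145,305), (332,328) and (178,380). The side view shows the same things at (318,302), (218,261), (155,390), batteries (357,417)/(296,402)/(343,384), and pads (366,222), (435,180), (287,197), (362,147).

```bash
cat > h.py <<'E'
import cv2,numpy as np
def rays(c,px):
    px=np.asarray(px,float).reshape(-1,1,2)
    k=np.array([float(c['k1']),0,0,0,0])
    u=cv2.undistortPoints(px,c['camera_matrix'],k).reshape(-1,2)
    d=np.c_[u,np.ones(len(u))]@c['R']
    return -c['R'].T@c['t'],d
def cast(c,px,z):
    o,d=rays(c,px); return o+d*((z-o[2])/d[:,2])[:,None]
def meet(c1,p1,c2,p2):
    o1,d1=rays(c1,p1);o2,d2=rays(c2,p2);d1=d1[0];d2=d2[0]
    s=np.linalg.lstsq(np.c_[d1,-d2],o2-o1,rcond=None)[0]
    a=o1+s[0]*d1;b=o2+s[1]*d2
    return (a+b)/2,np.linalg.norm(a-b)
def mask(img,kind):
    h=cv2.cvtColor(img,cv2.COLOR_RGB2HSV);H,S,V=[h[...,i].astype(int) for i in range(3)]
    return {'blue':(H>98)&(H<128)&(S>120)&(V>50),'black':(V<60),'red':((H<6)|(H>172))&(S>170)&(V>90),
      'white':(S<60)&(V>150)}[kind].astype(np.uint8)
def blob(img,kind,x,y,r):
    m=mask(img,kind);w=np.zeros_like(m);x0=max(x-r,0);y0=max(y-r,0);w[y0:y+r,x0:x+r]=m[y0:y+r,x0:x+r]
    cs,_=cv2.findContours(w,cv2.RETR_EXTERNAL,cv2.CHAIN_APPROX_NONE)
    return max(cs,key=cv2.contourArea)
def shape(c,cnt,z):
    """outline on plane z: centroid, min-area rect centre, sides, long-axis angle (towards thin end)"""
    P=(cast(c,cnt,z)[:,:2]*1000).astype(np.float32)
    M=cv2.moments(P);g=np.array([M['m10'],M['m01']])/M['m00']
    rc,(w,hh),a=cv2.minAreaRect(P);
    if w<hh:a+=90;w,hh=hh,w
    a=np.deg2rad(a);e=np.array([np.cos(a),np.sin(a)])
    if e@(g-np.array(rc))>0:a+=np.pi   # centroid lies on hub side; axis points to tip
    a=(a+np.pi)%(2*np.pi)-np.pi
    return g.round(1),np.round(rc,1),round(w,1),round(hh,1),round(float(a),3)
def cen(cnt):
    M=cv2.moments(cnt);return [M['m10']/M['m00'],M['m01']/M['m00']]
E
python3 - <<'E'
from h import *
C={n:dict(np.load(f'pics/{n}0.npz')) for n in('scene','side')}
for n,k,z,a,b,r in [('minpad','blue',.005,(262,281),(366,222),36),('hourpad','blue',.005,(145,305),(435,180),30),('movpad','blue',.005,(332,328),(287,197),38),('batpad','blue',.005,(178,380),(362,147),24),
 ('min','black',.006,(343,237),(318,302),32),('hour','black',.006,(425,280),(218,261),22),('mov','black',.016,(467,215),(155,390),30),
 ('batL','red',.03,(349,178),(357,417),24),('batM','red',.02,(379,191),(296,402),18),('batS','red',.02,(349,196),(343,384),11)]:
    c1=blob(C['scene']['img'],k,*a,r);c2=blob(C['side']['img'],k,*b,r)
    X,g=meet(C['scene'],cen(c1),C['side'],cen(c2))
    print(n,'tri',(X*1e3).round(1),'gap',round(g*1e3,1))
    print('   ',*shape(C['scene'],c1,z));print('   ',*shape(C['side'],c2,z))
    if n[:3]=='bat': 
        for c,cc in(('scene',c1),('side',c2)):
            x,y,w,hh=cv2.boundingRect(cc);zc=(C[c]['R']@X+C[c]['t'])[2];print('   width mm',w*zc/C[c]['camera_matrix'][0,0]*1e3,'h px',hh)
E
```

```text
minpad tri [ 450.6 -109.7    2.4] gap 6.7
    [ 454.7 -110.4] [ 462.9 -108.7] 98.6 17.8 -0.037
    [ 448.8 -110.5] [ 460.6 -114.5] 98.1 16.3 -0.165
hourpad tri [ 374.7 -298.3    4.4] gap 2.9
    [ 376.7 -298.2] [ 379.6 -295.5] 65.9 18.3 0.429
    [ 373.9 -299.4] [ 377.6 -294.8] 62.0 13.7 0.453
movpad tri [ 637.2 -110.     3.8] gap 1.4
    [ 638.1 -109.9] [ 638.  -109.7] 53.9 53.8 1.57
    [ 636.3 -109.8] [ 636.2 -109.8] 52.3 51.4 -3.135
batpad tri [ 565.4 -338.7    4.5] gap 0.6
    [ 566.1 -338.6] [ 565.9 -338.4] 23.9 21.8 0.822
    [ 565.  -338.3] [ 564.9 -338.3] 18.6 12.1 -2.695
   width mm 24.63964506841859 h px 13
   width mm 20.712592131737452 h px 4
min tri [460.7 102.4   0.8] gap 3.8
    [466.1  97.9] [464.2  96.1] 106.8 22.2 2.701
    [459.4 103.7] [460.5 105.9] 103.6 22.3 -0.294
hour tri [ 6.634e+02  9.850e+01 -1.000e-01] gap 4.4
    [668.3  93.5] [666.9  92.9] 71.0 22.9 2.553
    [658.2 100.9] [659.9  98.2] 71.8 19.7 -0.592
mov tri [593.6 350.6   5.2] gap 2.5
    [602.8 334.7] [600.9 339.1] 77.6 56.6 2.177
    [586.8 352.2] [587.8 352.1] 60.4 57.0 -0.952
batL tri [292.4 277.6  42.3] gap 36.9
    [253.7 291.3] [262.6 296.3] 82.7 69.1 0.803
    [307.6 285.7] [307.9 284.1] 34.0 22.6 -2.813
   width mm 80.53123360638462 h px 12
   width mm 33.498593280715475 h px 19
batM tri [394.8 285.5   6.6] gap 1.6
    [412.  265.4] [412.1 267.6] 58.4 23.5 2.285
    [390.6 289.9] [391.  289.7] 23.4 15.0 0.594
   width mm 25.923932085677446 h px 12
   width mm 24.3431794191831 h px 12
batS tri [347.2 238.6  28.5] gap 2.7
    [333.4 251.4] [335.  249.1] 38.5 33.9 -0.777
    [349.9 235.6] [349.6 234.8] 16.7 9.1 -2.69
   width mm 35.04872468000109 h px 8
   width mm 17.551366734492422 h px 7
```

View pics/wrist0.png

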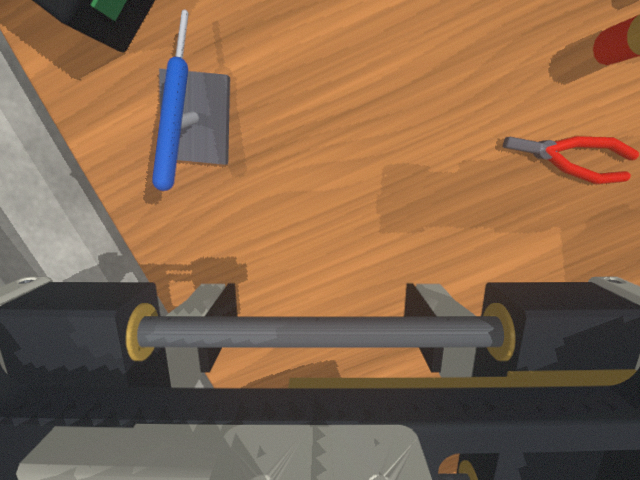

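The wrist view shows only the pliers (570,155), the blue tool and part of a battery (620,40); the camera looks ahead along tool +x. Battery M is the 26 mm one. I'll add a motion helper and move to look at the movement from close by.

```bash
cat > go.py <<'E'
import sys,numpy as np
from scipy.spatial.transform import Rotation as Ro
from bench import robot
def st():
    o=robot.get_obs();M=Ro.from_rotvec(o['ee_rot']).as_matrix()
    return np.array(o['ee_pos']),M,np.arctan2(M[1,0],M[0,0]),o
def go(x,y,z,yaw,half=True):
    """mm target; prints turn (about tool z) to do first, then dx,dy,dz in tool axes after that turn"""
    p,M,y0,o=st();d=yaw-y0;per=np.pi if half else 2*np.pi;d=(d+per/2)%per-per/2
    M2=Ro.from_euler('z',d).as_matrix()@M
    s=M2.T@(np.array([x,y,z])-p*1e3)
    print('at',(p*1e3).round(1),'yaw',round(y0,3),'j6',round(o['joint_pos'][5],2),'t',round(o['time'],1),'tilt',np.round(M[:2,2],3),'| turn',round(-d,3),'then d',s.round(1))
if __name__=='__main__': go(*map(float,sys.argv[1:5]),half=len(sys.argv)<6)
E
python3 go.py 546 412 250 -0.96
```

```text
at [265.7 620.1 247.8] yaw -0.405 j6 -0.29 t 0.1 tilt [-0.    -0.001] | turn 0.555 then d [ 331.2 -110.2   -2.2]
```

```bash
echo '{"tx":[0, 0, 0, 0], "ty":[0, 0, 0, 0], "tz":[0, 0, 0, 0], "twist":[0.14, 0.14, 0.14, 0.135], "finger_gap":[0.088, 0.088, 0.088, 0.088]}' | python3 -m creep; echo '{"tx":[0.033, 0.033, 0.033, 0.033, 0.033, 0.033, 0.033, 0.033, 0.033, 0.033], "ty":[-0.011, -0.011, -0.011, -0.011, -0.011, -0.011, -0.011, -0.011, -0.011, -0.011], "tz":[0, 0, 0, 0, 0, 0, 0, 0, 0, 0], "twist":[0, 0, 0, 0, 0, 0, 0, 0, 0, 0], "finger_gap":[0.088, 0.088, 0.088, 0.088, 0.088, 0.088, 0.088, 0.088, 0.088, 0.088]}' | python3 -m creep; echo '{"tx":[0, 0], "ty":[0, 0], "tz":[0, 0], "twist":[0, 0], "finger_gap":[0.088, 0.088]}' | python3 -m creep
cat > look.py <<'E'
import sys
from h import *
from bench import robot
def snap(tag,name='wrist'):
    c=robot.camera(name);cv2.imwrite(f'pics/{tag}.png',c['img'][...,::-1]);np.savez(f'pics/{tag}.npz',**c);return c
if __name__=='__main__': snap(sys.argv[1],*(sys.argv[2:]))
E
python3 look.py w1; python3 go.py 546 412 250 -0.96
```

```text
time: 0.55
ee_pos: [0.2658, 0.6202, 0.2481]
ee_rot: [2.782, -1.458, 0.0]
ft_force: [0.2, 0.2, 0.2]
opening: 0.0876
grip_force: 0.0
time: 1.55
ee_pos: [0.5462, 0.4122, 0.2483]
ee_rot: [2.786, -1.45, -0.0]
ft_force: [0.5, 0.1, -0.0]
opening: 0.0874
grip_force: 0.0
time: 1.75
ee_pos: [0.5458, 0.4124, 0.248]
ee_rot: [2.785, -1.453, -0.001]
ft_force: [1.1, 0.4, -0.3]
opening: 0.0877
grip_force: 0.0
at [545.2 413.  248.1] yaw -0.96 j6 -0.32 t 1.8 tilt [-0.001 -0.   ] | turn -0.0 then d [ 1.3 -0.1 -1.9]
```

View pics/w1.png

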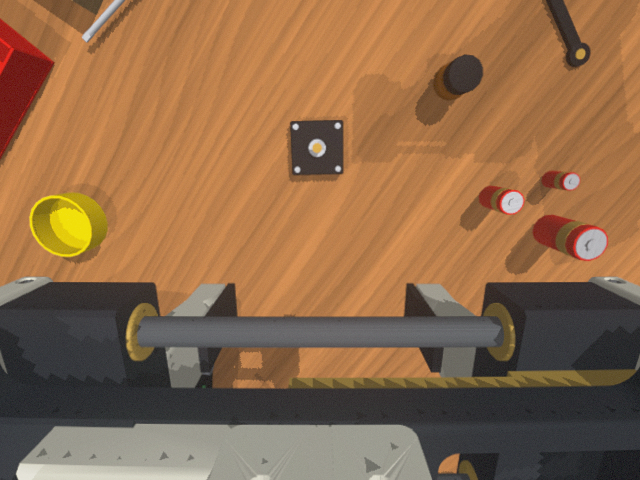

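The wrist view shows the movement square-on at (317,148) with its shaft dot, battery M's top at (509,202), S at (568,181), L at (588,243), and the long hand's hub at (578,55).

```bash
python3 - <<'E'
from h import *
w=dict(np.load('pics/w1.npz'));s=dict(np.load('pics/side0.npz'))
c=blob(w['img'],'black',317,148,40);print(shape(w,c,.016))
def steel(c,x,y,r):
    i=c['img'].astype(int)[y-r:y+r,x-r:x+r];m=((i.max(2)-i.min(2)<25)&(i.min(2)>110)).astype(np.uint8)
    cs=max(cv2.findContours(m,cv2.RETR_EXTERNAL,cv2.CHAIN_APPROX_NONE)[0],key=cv2.contourArea)+np.array([x-r,y-r]);return cs
for n,a,b in(('M',(510,202),(296,394)),('L',(588,243),(357,405))):
    c1=steel(w,*a,16);c2=steel(s,*b,14)
    X,g=meet(w,cen(c1),s,cen(c2));print(n,(X*1e3).round(1),round(g*1e3,1),shape(w,c1,X[2]))
# movement shaft dot
def brass(c,x,y,r):
    h=cv2.cvtColor(c['img'],cv2.COLOR_RGB2HSV)[y-r:y+r,x-r:x+r];m=((h[...,1]>90)&(h[...,2]>120)).astype(np.uint8)
    cs=max(cv2.findContours(m,cv2.RETR_EXTERNAL,cv2.CHAIN_APPROX_NONE)[0],key=cv2.contourArea)+np.array([x-r,y-r]);return cs
a=cen(brass(w,317,148,12));b=cen(brass(s,153,386,10));print(a,b,[v if i else (v*1e3).round(1) for i,v in enumerate(meet(w,a,s,b))],cast(w,a,.026)*1e3)
E
```

```text
(array([nan, nan]), array([578.5, 369.3]), 0.0, 0.0, 0.0)
M [398.9 277.5  44.4] 0.5 (array([398.7, 277.3]), array([398.8, 277.1]), 20.5, 19.9, -1.666)
L [314.1 266.3  65. ] 0.4 (array([313.9, 266.2]), array([314.4, 266.8]), 29.9, 27.7, -0.731)
[316.733918128655, 147.5438596491228] [151.84795321637424, 384.6140350877193] [array([594.7, 348.5,  21. ]), np.float64(0.00040826080824329637)] [[594.52604122 348.31869588  26.        ]]h.py:26: RuntimeWarning: invalid value encountered in divide
  M=cv2.moments(P);g=np.array([M['m10'],M['m01']])/M['m00']
```

```bash
sed -i "s/'black':(V<60)/'black':(V<60)|((V<100)\&(S<110))/" h.py; python3 - <<'E'
from h import *
w=dict(np.load('pics/w1.npz'))
print(w['img'][135,300],w['img'][147,330],w['img'][147,370])
c=blob(w['img'],'black',317,148,40);print(shape(w,c,.016))
E
python3 go.py 594.5 348.4 100 -0.96
```

```text
[69 60 56] [69 61 56] [161 110  71]
(array([594.7, 348.2]), array([594.8, 348.4]), 55.0, 54.2, 2.196)
at [545.2 413.  248.1] yaw -0.96 j6 -0.32 t 1.8 tilt [-0.001 -0.   ] | turn -0.0 then d [ 81.2  -3.4 148.1]
```

```bash
echo '{"tx":[0.02, 0.02, 0.02, 0.021, 0, 0, 0], "ty":[-0.001, -0.001, -0.001, 0, 0, 0, 0], "tz":[0.03, 0.03, 0.03, 0.03, 0.03, 0, 0], "twist":[-0.014, 0, 0, 0, 0, 0, 0], "finger_gap":[0.088, 0.088, 0.088, 0.088, 0.088, 0.088, 0.088]}' | python3 -m creep; python3 go.py 594.7 348.3 25 -0.946
```

```text
time: 2.5
ee_pos: [0.5944, 0.35, 0.0989]
ee_rot: [2.797, -1.428, 0.0]
ft_force: [-0.4, -0.4, 0.2]
opening: 0.0879
grip_force: 0.0
at [594.4 350.   98.9] yaw -0.944 j6 -0.19 t 2.5 tilt [-0.    -0.001] | turn 0.002 then d [ 1.5  0.7 73.9]
```

```bash
echo '{"tx":[0.001, 0, 0, 0, 0, 0, 0, 0, 0], "ty":[0.001, 0, 0, 0, 0, 0, 0, 0, 0], "tz":[0.02, 0.02, 0.02, 0.013, 0, 0, 0, 0, 0], "twist":[0, 0, 0, 0, 0, 0, 0, 0, 0], "finger_gap":[0.088, 0.088, 0.088, 0.088, 0.05, 0.05, 0.05, 0.05, 0.05]}' | python3 -m creep 25;echo '{"tx":[0, 0, 0, 0, 0, 0], "ty":[0, 0, 0, 0, 0, 0], "tz":[-0.01, -0.02, -0.03, -0.03, -0.03, 0], "twist":[0, 0, 0, 0, 0, 0], "finger_gap":[0.05, 0.05, 0.05, 0.05, 0.05, 0.05]}' | python3 -m creep; python3 go.py 637 -110 140 0 
```

```text
time: 3.4
ee_pos: [0.595, 0.3481, 0.0266]
ee_rot: [-2.796, 1.43, -0.001]
ft_force: [-0.9, 1.3, 2.9]
opening: 0.0561
grip_force: 25.0
time: 4.0
ee_pos: [0.5969, 0.3492, 0.1518]
ee_rot: [-2.791, 1.426, -0.006]
ft_force: [1.3, 1.2, 0.9]
opening: 0.0557
grip_force: 25.0
at [596.9 349.2 151.8] yaw -0.945 j6 -0.19 t 4.0 tilt [0.007 0.005] | turn -0.945 then d [ 40.1 459.3   7.8]
```

```bash
echo '{"tx":[0, 0, 0, 0, 0, 0, 0], "ty":[0, 0, 0, 0, 0, 0, 0], "tz":[-0.01, -0.02, -0.02, -0.02, -0.02, 0, 0], "twist":[-0.14, -0.14, -0.14, -0.14, -0.14, -0.14, -0.105], "finger_gap":[0.05, 0.05, 0.05, 0.05, 0.05, 0.05, 0.05]}' | python3 -m creep;echo '{"tx":[-0.005, -0.005, -0.005, -0.005, -0.005, -0.005, -0.005, -0.005, -0.005, -0.005], "ty":[0.03, 0.045, 0.045, 0.045, 0.045, 0.045, 0.045, 0.045, 0.045, 0.045], "tz":[0, 0, 0, 0, 0, 0, 0, 0, 0, 0], "twist":[0, 0, 0, 0, 0, 0, 0, 0, 0, 0], "finger_gap":[0.05, 0.05, 0.05, 0.05, 0.05, 0.05, 0.05, 0.05, 0.05, 0.05]}' | python3 -m creep;echo '{"tx":[0, 0, 0], "ty":[0.025, 0, 0], "tz":[0, 0, 0], "twist":[0, 0, 0], "finger_gap":[0.05, 0.05, 0.05]}' | python3 -m creep; python3 look.py w2; python3 go.py 637 -110 140 0
```

```text
time: 4.7
ee_pos: [0.5947, 0.3477, 0.2368]
ee_rot: [-3.14, -0.007, -0.002]
ft_force: [-0.3, 0.1, -1.0]
opening: 0.0556
grip_force: 25.0
time: 5.7
ee_pos: [0.5435, -0.089, 0.2361]
ee_rot: [-3.141, 0.001, -0.001]
ft_force: [0.6, 0.3, -0.5]
opening: 0.0559
grip_force: 25.0
time: 6.0
ee_pos: [0.5439, -0.1129, 0.2357]
ee_rot: [-3.141, 0.004, 0.0]
ft_force: [-0.4, 0.6, -1.1]
opening: 0.0556
grip_force: 25.0
at [ 544.1 -112.3  235.7] yaw -0.002 j6 1.42 t 6.0 tilt [0. 0.] | turn -0.002 then d [92.9 -2.3 95.7]
```

View pics/w2.png

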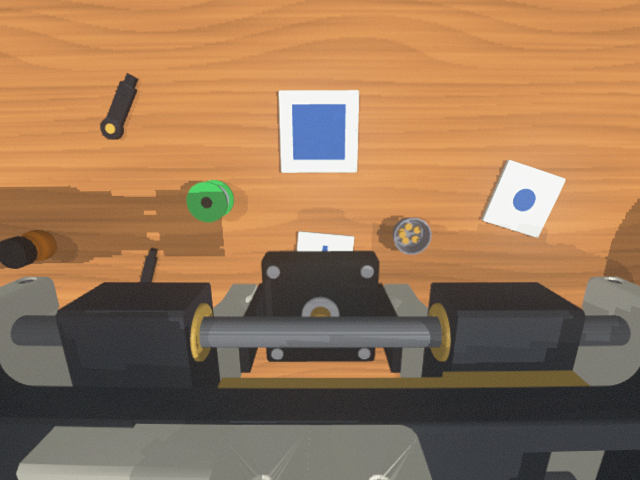

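The held movement is square in the fingers, with the shaft up at (320,310). The movement pad is at (319,131), the battery pad at (524,200) and the short hand at (120,106), hub towards (112,128).

```bash
python3 - <<'E'
from h import *
w=dict(np.load('pics/w2.npz'));sc=dict(np.load('pics/scene0.npz'))
for n,k,a,b,r,z in(('mp','blue',(319,131),(332,328),38,.005),('bp','blue',(524,200),(178,380),24,.005),('hour','black',(120,106),(425,280),38,.006)):
    c=blob(w['img'],k,*a,r);d=blob(sc['img'],k,*b,24 if n=='hour' else r)
    X,g=meet(w,cen(c),sc,cen(d));print(n,shape(w,c,z),'tri',(X*1e3).round(1),round(g*1e3,1))
E
python3 go.py 637 -110 60 0
```

```text
mp (array([ 639.7, -112.5]), array([ 639.6, -112.5]), 53.9, 52.9, 1.567) tri [ 640.4 -112.4    7.1] 0.4
bp (array([ 568.4, -340.9]), array([ 567.8, -340.9]), 22.9, 22.3, -1.569) tri [ 568.7 -339.4    7.5] 0.3
hour (array([663.7,  94.2]), array([664.8,  92. ]), 69.1, 23.0, -0.592) tri [665.7  97.4   1.2] 1.9
at [ 544.1 -112.3  235.7] yaw -0.002 j6 1.42 t 6.0 tilt [0. 0.] | turn -0.002 then d [ 92.9  -2.2 175.7]
```

```bash
echo '{"tx":[0.02, 0.025, 0.025, 0.025, 0, 0, 0, 0], "ty":[0, 0, 0, 0, 0, 0, 0, 0], "tz":[0.01, 0.03, 0.03, 0.03, 0.03, 0.03, 0, 0], "twist":[0, 0, 0, 0, 0, 0, 0, 0], "finger_gap":[0.05, 0.05, 0.05, 0.05, 0.05, 0.05, 0.05, 0.05]}' | python3 -m creep;python3 go.py 639.2 -111.8 32 0
```

```text
time: 6.85
ee_pos: [0.6395, -0.1115, 0.0758]
ee_rot: [3.141, 0.001, -0.001]
ft_force: [0.6, -0.7, -0.2]
opening: 0.0556
grip_force: 25.0
at [ 639.5 -111.5   75.8] yaw 0.001 j6 1.44 t 6.8 tilt [-0.001 -0.001] | turn 0.001 then d [-0.2  0.3 43.8]
```

```bash
echo '{"tx":[0, 0, 0, 0, 0, 0], "ty":[0, 0, 0, 0, 0, 0], "tz":[0.02, 0.015, 0.005, 0.0035, 0, 0], "twist":[0, 0, 0, 0, 0, 0], "finger_gap":[0.05, 0.05, 0.05, 0.05, 0.05, 0.05]}' | python3 -m creep;echo '{"tx":[0, 0, 0, 0], "ty":[0, 0, 0, 0], "tz":[0, 0, 0, 0], "twist":[0, 0, 0, 0], "finger_gap":[0.08, 0.08, 0.08, 0.08]}' | python3 -m creep;echo '{"tx":[0, 0, 0, -0.03, -0.03, -0.03, 0], "ty":[0, 0, 0, 0, 0, 0, 0], "tz":[-0.02, -0.03, -0.04, -0.04, -0.04, -0.04, 0], "twist":[0, 0, 0, 0, 0, 0, 0], "finger_gap":[0.08, 0.08, 0.08, 0.08, 0.08, 0.08, 0.08]}' | python3 -m creep; python3 look.py w3; python3 - <<'E'
from h import *
w=dict(np.load('pics/w3.npz'))
c=blob(w['img'],'black',319,140,60);print(shape(w,c,.021))
E
python3 go.py 600 160 250 -0.592
```

```text
time: 7.45
ee_pos: [0.6397, -0.1123, 0.0328]
ee_rot: [3.142, -0.001, 0.001]
ft_force: [-0.8, 0.1, -0.7]
opening: 0.0559
grip_force: 25.0
time: 7.85
ee_pos: [0.6394, -0.1123, 0.0323]
ee_rot: [-3.142, 0.001, -0.001]
ft_force: [-0.4, -0.0, -0.2]
opening: 0.0784
grip_force: 0.0
time: 8.55
ee_pos: [0.5491, -0.1126, 0.2491]
ee_rot: [-3.141, 0.0, -0.016]
ft_force: [1.2, 0.4, 0.5]
opening: 0.0799
grip_force: 0.0
(array([ 639. , -113.2]), array([ 638.6, -113.3]), 54.3, 54.3, -1.572)
at [ 549.4 -112.3  246.3] yaw -0.0 j6 1.42 t 8.6 tilt [0.007 0.001] | turn 0.592 then d [-109.9 -254.2   -4.3]
```

```bash
echo '{"tx":[0, 0, 0, 0], "ty":[0, 0, 0, 0], "tz":[0, 0, 0, 0], "twist":[0.148, 0.148, 0.148, 0.148], "finger_gap":[0.08, 0.08, 0.08, 0.08]}' | python3 -m creep;echo '{"tx":[-0.016, -0.016, -0.016, -0.016, -0.016, -0.018, 0, 0], "ty":[-0.038, -0.038, -0.038, -0.038, -0.038, -0.036, 0, 0], "tz":[0, 0, 0, 0, 0, 0, 0, 0], "twist":[0, 0, 0, 0, 0, 0, 0, 0], "finger_gap":[0.06, 0.06, 0.06, 0.06, 0.06, 0.04, 0.04, 0.04]}' | python3 -m creep; python3 look.py w4; python3 - <<'E'
from h import *
w=dict(np.load('pics/w4.npz'));w2=dict(np.load('pics/w2.npz'))
c=blob(w['img'],'black',320,150,70);print(cen(c),shape(w,c,.006));X,g=meet(w,cen(c),w2,cen(blob(w2['img'],'black',120,106,38)));print((X*1e3).round(1),g)
E
python3 go.py 669 89 100 -0.592
```

```text
time: 9.0
ee_pos: [0.5492, -0.1122, 0.241]
ee_rot: [3.001, -0.927, -0.002]
ft_force: [0.5, -0.1, -0.2]
opening: 0.0799
grip_force: 0.0
time: 9.8
ee_pos: [0.594, 0.1309, 0.2406]
ee_rot: [3.004, -0.915, -0.003]
ft_force: [-0.6, -0.2, -0.4]
opening: 0.0427
grip_force: 0.0
[309.70268107242896, 150.1374549819928] (array([663.4,  96.7]), array([665.7,  94. ]), 68.1, 19.7, -0.583)
[664.7  96.2   1.8] 0.0007773821809467002
at [594.  130.1 240.9] yaw -0.592 j6 0.44 t 9.8 tilt [-0.002 -0.001] | turn -0.0 then d [ 85.3  -8.  140.8]
```

```bash
python3 go.py 669.8 91.2 60 -0.585; echo '{"tx":[0.02, 0.022, 0.022, 0.02, 0, 0, 0, 0], "ty":[-0.002, -0.002, -0.002, -0.001, 0, 0, 0, 0], "tz":[0.03, 0.03, 0.03, 0.03, 0.03, 0.03, 0, 0], "twist":[-0.007, 0, 0, 0, 0, 0, 0, 0], "finger_gap":[0.04, 0.04, 0.04, 0.04, 0.04, 0.04, 0.04, 0.04]}' | python3 -m creep;python3 go.py 669.8 91.2 23.5 -0.585; python3 look.py w5
```

```text
at [594.  130.1 240.9] yaw -0.592 j6 0.44 t 9.8 tilt [-0.002 -0.001] | turn -0.007 then d [ 84.9  -9.8 180.8]
time: 10.65
ee_pos: [0.668, 0.0881, 0.0622]
ee_rot: [3.006, -0.908, -0.001]
ft_force: [0.1, -0.0, 0.8]
opening: 0.0399
grip_force: 0.0
at [668.   88.1  62.2] yaw -0.587 j6 0.56 t 10.7 tilt [-0.001 -0.001] | turn -0.002 then d [-0.2 -3.6 38.7]
```

View pics/w5.png

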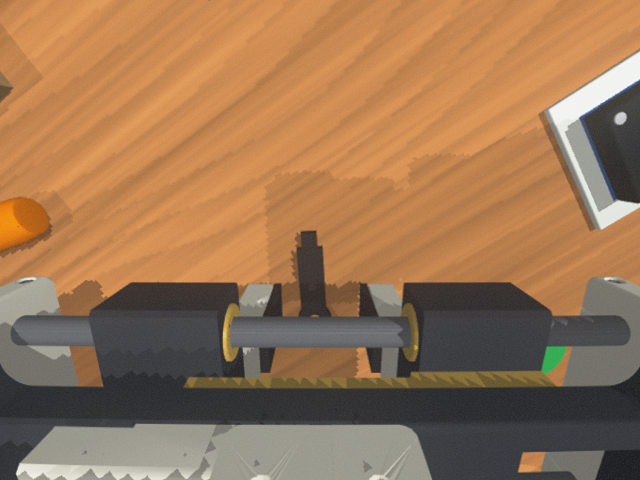

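The short hand lies between the fingers, slightly left of centre, with its tip at (309,235); the correction of -3.6 mm in y agrees.

```bash
echo '{"tx":[0, 0, 0, 0, 0, 0, 0, 0, 0, 0], "ty":[-0.003, 0, 0, 0, 0, 0, 0, 0, 0, 0], "tz":[0.01, 0.015, 0.008, 0.005, 0, 0, 0, 0, 0, 0], "twist":[0, 0, 0, 0, 0, 0, 0, 0, 0, 0], "finger_gap":[0.04, 0.04, 0.04, 0.04, 0.04, 0.01, 0.01, 0.01, 0.01, 0.01]}' | python3 -m creep 15;echo '{"tx":[0, 0, 0, 0, 0, 0, 0, 0], "ty":[0, 0, 0, 0, 0, 0, 0, 0], "tz":[-0.01, -0.02, -0.03, -0.04, -0.04, -0.04, -0.03, 0], "twist":[0, 0, 0, 0, 0, 0, 0, 0], "finger_gap":[0.01, 0.01, 0.01, 0.01, 0.01, 0.01, 0.01, 0.01]}' | python3 -m creep; python3 go.py 377 -296 240 0.43 1
```

```text
time: 11.7
ee_pos: [0.6699, 0.0918, 0.0244]
ee_rot: [-3.008, 0.907, -0.001]
ft_force: [-1.1, 1.1, 1.0]
opening: 0.0152
grip_force: 15.0
time: 12.5
ee_pos: [0.672, 0.0921, 0.2409]
ee_rot: [-3.003, 0.905, -0.013]
ft_force: [1.0, -0.5, -0.1]
opening: 0.0158
grip_force: 15.0
at [672.   92.1 240.9] yaw -0.585 j6 0.56 t 12.5 tilt [0.009 0.002] | turn -1.015 then d [-429.9  229.8   -3.5]
```

```bash
python3 go.py 300 -331 240 0.43 1; echo '{"tx":[0, 0, 0, 0, 0, 0, 0], "ty":[0, 0, 0, 0, 0, 0, 0], "tz":[0, 0, 0, 0, 0, 0, 0], "twist":[-0.145, -0.145, -0.145, -0.145, -0.145, -0.145, -0.145], "finger_gap":[0.01, 0.01, 0.01, 0.01, 0.01, 0.01, 0.01]}' | python3 -m creep;echo '{"tx":[-0.02, -0.035, -0.04, -0.04, -0.04, -0.04, -0.04, -0.04, -0.04, -0.04], "ty":[0.01, 0.016, 0.018, 0.018, 0.018, 0.018, 0.018, 0.018, 0.018, 0.018], "tz":[0, 0, 0, 0, 0, 0, 0, 0, 0, 0], "twist":[0, 0, 0, 0, 0, 0, 0, 0, 0, 0], "finger_gap":[0.01, 0.01, 0.01, 0.01, 0.01, 0.01, 0.01, 0.01, 0.01, 0.01]}' | python3 -m creep;  python3 go.py 300 -331 240 0.43 1
```

```text
at [672.   92.1 240.9] yaw -0.585 j6 0.56 t 12.5 tilt [0.009 0.002] | turn -1.015 then d [-514.5  229.5   -4. ]
time: 13.2
ee_pos: [0.6693, 0.0916, 0.2341]
ee_rot: [-3.067, -0.678, 0.001]
ft_force: [-0.7, 0.8, 0.2]
opening: 0.0158
grip_force: 15.0
time: 14.2
ee_pos: [0.3978, -0.2199, 0.2344]
ee_rot: [3.069, 0.67, 0.001]
ft_force: [1.2, -1.0, 0.5]
opening: 0.0154
grip_force: 15.0
at [ 397.8 -219.9  234.4] yaw 0.43 j6 2.07 t 14.2 tilt [0.001 0.   ] | turn -0.0 then d [-135.2   60.3   -5.7]
```

```bash
echo '{"tx":[-0.035, -0.035, -0.035, -0.03, 0, 0], "ty":[0.016, 0.016, 0.016, 0.012, 0, 0], "tz":[0, 0, 0, 0, 0, 0], "twist":[0, 0, 0, 0, 0, 0], "finger_gap":[0.01, 0.01, 0.01, 0.01, 0.01, 0.01]}' | python3 -m creep;python3 look.py w6; python3 go.py 377 -296 60 0.43 1
python3 - <<'E'
from h import *
w=dict(np.load('pics/w6.npz'));sc=dict(np.load('pics/scene0.npz'))
c=blob(w['img'],'blue',320,150,90);print(cen(c),shape(w,c,.005));X,g=meet(w,cen(c),sc,cen(blob(sc['img'],'blue',145,305,30)));print((X*1e3).round(1),g)
E
```

```text
time: 14.8
ee_pos: [0.301, -0.3299, 0.2342]
ee_rot: [3.07, 0.666, 0.0]
ft_force: [0.4, 1.2, -0.6]
opening: 0.0157
grip_force: 15.0
at [ 301.6 -329.6  234.2] yaw 0.428 j6 2.39 t 14.8 tilt [0. 0.] | turn -0.002 then d [ 82.5   0.9 174.2]
[325.2360193747248, 143.02377807133422] (array([ 379.4, -301.6]), array([ 382.1, -299.7]), 66.4, 18.2, 0.423)
[ 380.5 -300.2    7.7] 0.0022241042754868787
```

View pics/w6.png

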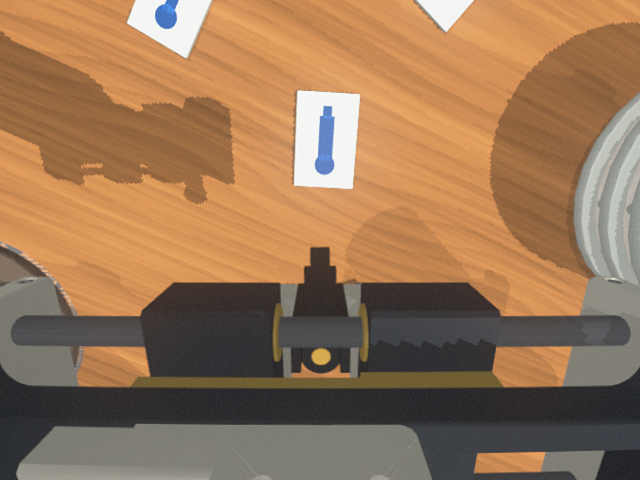

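The held hand has its tip at (320,250) and hub at (320,356). The pad silhouette's tip is at (327,107) and hub at (324,163), same sense but turned slightly clockwise, so I'll take the yaw from the plate outline.

```bash
python3 - <<'E'
from h import *
w=dict(np.load('pics/w6.npz'))
c=blob(w['img'],'white',326,140,58);print(shape(w,c,.005))
c=blob(w['img'],'blue',320,150,90);P=cast(w,c,.005)[:,:2];print(cv2.fitLine(P.astype(np.float32)*1000,cv2.DIST_L2,0,.01,.01).ravel())
(x,y),r=cv2.minEnclosingCircle(c);P=cast(w,[[324,163],[327.2,107]],.005);d=P[1]-P[0];print(np.arctan2(d[1],d[0]))
for s in('scene','side'):
    k=dict(np.load(f'pics/{s}0.npz'));c=blob(k['img'],'white',*((145,305) if s=='scene' else (435,180)),38);print(s,shape(k,c,.005))
E
```

```text
(array([ 382.3, -300.5]), array([ 382.3, -300.5]), 96.1, 64.5, -2.773)
[ 9.3268222e-01  3.6069912e-01  3.8277338e+02 -3.0028745e+02]
0.37019737348078374
scene (array([ 381.2, -298.3]), array([ 380.9, -298.4]), 95.7, 65.4, -2.771)
side (array([ 379.3, -296.1]), array([ 379.5, -296.3]), 96.8, 66.2, 0.368)
```

```bash
python3 - <<'E'
from h import *
w=dict(np.load('pics/w6.npz'));t=np.array([301.6,-329.6]);y=.428
P=cast(w,[[320.7,356.5],[319.5,248]],.2158)[:,:2]*1e3-t
e=np.array([np.cos(y),np.sin(y)]);n=np.array([-e[1],e[0]]);print(P@e,P@n)
E
python3 go.py 385.7 -296.7 60 0.37 1
```

```text
[-31.13438368  29.15072166] [-1.38754332 -0.91050482]
at [ 301.6 -329.6  234.2] yaw 0.428 j6 2.39 t 14.8 tilt [0. 0.] | turn 0.058 then d [ 90.3  -0.2 174.2]
```

```bash
echo '{"tx":[0, 0.02, 0.025, 0.025, 0.021, 0, 0, 0, 0], "ty":[0, 0, 0, 0, 0, 0, 0, 0, 0], "tz":[0, 0.02, 0.03, 0.03, 0.03, 0.03, 0.025, 0, 0], "twist":[0.058, 0, 0, 0, 0, 0, 0, 0, 0], "finger_gap":[0.01, 0.01, 0.01, 0.01, 0.01, 0.01, 0.01, 0.01, 0.01]}' | python3 -m creep; python3 go.py 387 -297 30 0.37 1
```

```text
time: 15.75
ee_pos: [0.387, -0.2961, 0.0693]
ee_rot: [-3.087, -0.582, 0.002]
ft_force: [0.5, -0.1, -0.6]
opening: 0.0154
grip_force: 15.0
at [ 387.  -296.1   69.3] yaw 0.373 j6 2.19 t 15.8 tilt [-0.001 -0.   ] | turn 0.003 then d [-0.3  0.8 39.3]
```

```bash
echo '{"tx":[0, 0, 0, 0, 0, 0], "ty":[0.001, 0, 0, 0, 0, 0], "tz":[0.02, 0.012, 0.004, 0.003, 0, 0], "twist":[0, 0, 0, 0, 0, 0], "finger_gap":[0.01, 0.01, 0.01, 0.01, 0.01, 0.01]}' | python3 -m creep;echo '{"tx":[0, 0, 0, 0], "ty":[0, 0, 0, 0], "tz":[0, 0, 0, 0], "twist":[0, 0, 0, 0], "finger_gap":[0.04, 0.04, 0.04, 0.04]}' | python3 -m creep;echo '{"tx":[0, 0, 0, -0.03, -0.03, -0.03, 0], "ty":[0, 0, 0, 0, 0, 0, 0], "tz":[-0.02, -0.03, -0.03, -0.04, -0.04, -0.04, 0], "twist":[0, 0, 0, 0, 0, 0, 0], "finger_gap":[0.04, 0.04, 0.04, 0.04, 0.04, 0.04, 0.04]}' | python3 -m creep; python3 look.py w7; python3 go.py 465 97 240 -0.43 1; python3 - <<'E'
from h import *
w=dict(np.load('pics/w7.npz'))
c=blob(w['img'],'black',325,145,60);print(cen(c),shape(w,c,.011))
c=blob(w['img'],'white',325,145,70);print(shape(w,c,.005))
k=dict(np.load('pics/w1.npz'));print(cast(k,[[579,54]],.006)*1e3)
E
```

```text
time: 16.35
ee_pos: [0.3874, -0.2977, 0.0309]
ee_rot: [3.087, 0.58, 0.002]
ft_force: [-0.3, 0.0, -0.3]
opening: 0.0156
grip_force: 15.0
time: 16.75
ee_pos: [0.3869, -0.2976, 0.0301]
ee_rot: [3.088, 0.58, 0.0]
ft_force: [-0.5, 0.8, 0.3]
opening: 0.0386
grip_force: 0.0
time: 17.45
ee_pos: [0.3027, -0.3321, 0.2356]
ee_rot: [3.082, 0.577, 0.011]
ft_force: [1.4, 0.1, -1.3]
opening: 0.0401
grip_force: 0.0
at [ 302.9 -331.2  233. ] yaw 0.37 j6 2.33 t 17.5 tilt [ 0.006 -0.003] | turn 0.8 then d [ -31.2 -456.8   -9.2]
[316.9546802202456, 145.40470139771284] (array([ 378.9, -302.2]), array([ 382.2, -300.9]), 65.8, 19.1, 0.369)
(array([ 382.4, -300.4]), array([ 382.5, -300.4]), 95.3, 64.4, 0.37)
[[425.57820247 114.44317199   6.        ]]
```

View pics/w7.png

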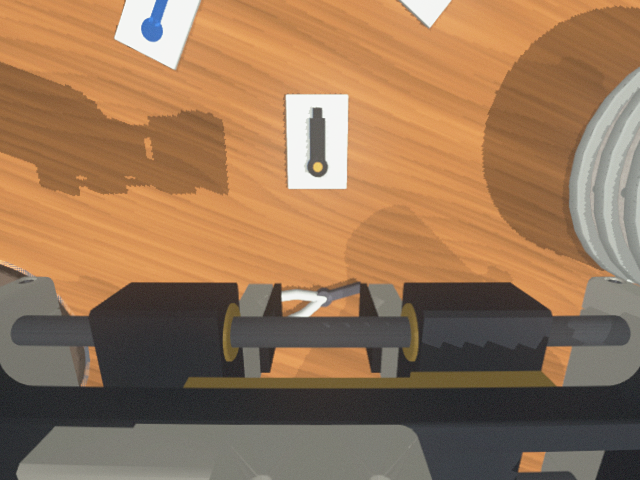

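The short hand covers its silhouette, hub at (317,167). Next is the long hand, going around the inner reach limit.

```bash
python3 go.py 480 -100 240 -0.37 1;echo '{"tx":[0, 0, 0, 0, 0, 0], "ty":[0, 0, 0, 0, 0, 0], "tz":[0, 0, 0, 0, 0, 0], "twist":[0.148, 0.148, 0.148, 0.148, 0.148, 0], "finger_gap":[0.04, 0.04, 0.04, 0.04, 0.04, 0.04]}' | python3 -m creep; python3 go.py 480 -100 240 -0.37 1
```

```text
at [ 302.9 -331.2  233. ] yaw 0.37 j6 2.33 t 17.5 tilt [ 0.006 -0.003] | turn 0.74 then d [  81.5 -279.6   -7.9]
time: 18.1
ee_pos: [0.3029, -0.3298, 0.229]
ee_rot: [-3.087, 0.579, 0.003]
ft_force: [0.2, 0.3, 0.3]
opening: 0.04
grip_force: 0.0
at [ 302.9 -329.8  229. ] yaw -0.371 j6 1.59 t 18.1 tilt [-0.002  0.001] | turn -0.001 then d [  82.  -278.3  -11.1]
```

```bash
echo '{"tx":[0.01, 0.01, 0.01, 0.01, 0.01, 0.01, 0.01, 0.01, 0], "ty":[-0.035, -0.035, -0.035, -0.035, -0.035, -0.035, -0.035, -0.035, 0], "tz":[-0.002, -0.002, -0.002, -0.002, -0.002, 0, 0, 0, 0], "twist":[0, 0, 0, 0, 0, 0, 0, 0, 0], "finger_gap":[0.04, 0.04, 0.04, 0.04, 0.04, 0.04, 0.04, 0.04, 0.04]}' | python3 -m creep;echo '{"tx":[-0.02, -0.025, -0.025, -0.025, -0.025, -0.025, -0.024, 0, 0], "ty":[-0.02, -0.027, -0.027, -0.027, -0.027, -0.027, -0.026, 0, 0], "tz":[0, 0, 0, 0, 0, 0, 0, 0, 0], "twist":[0, 0, 0, 0, 0, 0, 0, 0, 0], "finger_gap":[0.04, 0.04, 0.04, 0.04, 0.04, 0.04, 0.04, 0.04, 0.04]}' | python3 -m creep; python3 look.py w8;python3 - <<'E'
from h import *
w=dict(np.load('pics/w8.npz'))
c=blob(w['img'],'black',320,150,85);print(cen(c),shape(w,c,.006))
for s,p in(('scene',(343,237)),('side',(318,302))):
    k=dict(np.load(f'pics/{s}0.npz'));d=blob(k['img'],'black',*p,32);X,g=meet(w,cen(c),k,cen(d));print((X*1e3).round(1),g)
E
python3 go.py 462 102 60 -0.37 1
```

```text
time: 19.0
ee_pos: [0.4806, -0.0951, 0.2391]
ee_rot: [3.09, -0.564, -0.001]
ft_force: [-0.1, -0.6, -1.3]
opening: 0.0402
grip_force: 0.0
time: 19.9
ee_pos: [0.3856, 0.1323, 0.2396]
ee_rot: [3.089, -0.567, -0.001]
ft_force: [0.1, 0.1, -0.4]
opening: 0.04
grip_force: 0.0
[322.62601626016254, 147.32169253510716] (array([457.3, 101.2]), array([463.5,  98.9]), 101.1, 18.7, -0.365)
[461.2 101.6   1. ] 0.004047433759157935
[457.9  99.2  -5.5] 0.004128384284367104
at [385.9 131.7 239.7] yaw -0.365 j6 0.39 t 19.9 tilt [-0.001 -0.001] | turn 0.005 then d [ 81.8   0.  179.6]
```

View pics/w8.png

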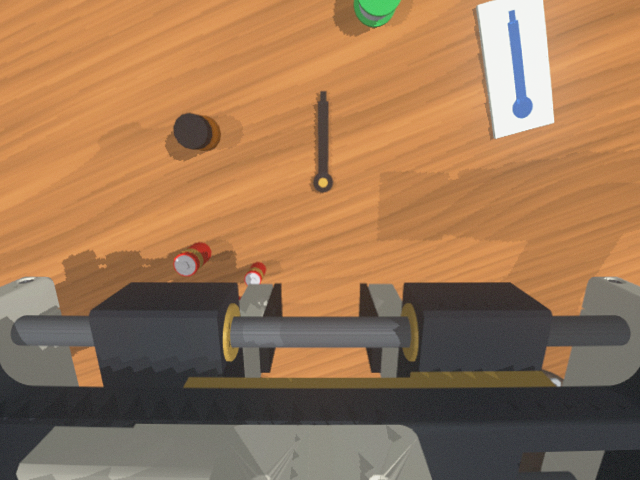

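The long hand runs straight up the image, tip (322,95), hub (322,183), aligned with the tool.

```bash
python3 go.py 463 99.5 60 -0.365 1; echo '{"tx":[0.02, 0.022, 0.022, 0.02, 0, 0, 0, 0], "ty":[0.001, 0.001, 0, 0, 0, 0, 0, 0], "tz":[0.03, 0.03, 0.03, 0.03, 0.03, 0.03, 0, 0], "twist":[0, 0, 0, 0, 0, 0, 0, 0], "finger_gap":[0.04, 0.04, 0.04, 0.04, 0.04, 0.04, 0.04, 0.04]}' | python3 -m creep;python3 go.py 463 99.5 23.5 -0.365 1
```

```text
at [385.9 131.7 239.7] yaw -0.365 j6 0.39 t 19.9 tilt [-0.001 -0.001] | turn -0.0 then d [ 83.6   2.4 179.6]
time: 20.75
ee_pos: [0.4639, 0.0986, 0.0601]
ee_rot: [3.087, -0.576, -0.002]
ft_force: [0.7, -0.0, 0.5]
opening: 0.0399
grip_force: 0.0
at [463.9  98.6  60.1] yaw -0.369 j6 0.58 t 20.8 tilt [-0.001 -0.001] | turn -0.004 then d [-1.1 -0.6 36.6]
```

```bash
echo '{"tx":[-0.001, 0, 0, 0, 0, 0, 0, 0, 0, 0], "ty":[0, 0, 0, 0, 0, 0, 0, 0, 0, 0], "tz":[0.01, 0.015, 0.007, 0.004, 0, 0, 0, 0, 0, 0], "twist":[0, 0, 0, 0, 0, 0, 0, 0, 0, 0], "finger_gap":[0.04, 0.04, 0.04, 0.04, 0.04, 0.005, 0.005, 0.005, 0.005, 0.005]}' | python3 -m creep 15;echo '{"tx":[0, 0, 0, 0, 0, 0, 0, 0], "ty":[0, 0, 0, 0, 0, 0, 0, 0], "tz":[-0.01, -0.02, -0.03, -0.04, -0.04, -0.04, -0.03, 0], "twist":[0, 0, 0, 0, 0, 0, 0, 0], "finger_gap":[0.005, 0.005, 0.005, 0.005, 0.005, 0.005, 0.005, 0.005]}' | python3 -m creep; python3 - <<'E'
from h import *
for s,p in(('scene0',(262,281)),('side0',(366,222)),('w8',(514,65))):
    k=dict(np.load(f'pics/{s}.npz'));c=blob(k['img'],'white',*p,75 if s=='w8' else 40);print(s,cen(c),shape(k,c,.005))
k=dict(np.load('pics/w8.npz'));P=cast(k,[[522,107],[512,12]],.005)*1e3;print(P,np.arctan2(*(P[1]-P[0])[1::-1]))
E
```

```text
time: 21.75
ee_pos: [0.4629, 0.1001, 0.0243]
ee_rot: [-3.088, 0.576, -0.0]
ft_force: [-1.5, 1.6, 2.3]
opening: 0.0103
grip_force: 15.0
time: 22.55
ee_pos: [0.4648, 0.1009, 0.2394]
ee_rot: [-3.083, 0.574, -0.011]
ft_force: [0.6, 0.9, -0.2]
opening: 0.0106
grip_force: 15.0
scene0 [262.6436287477954, 281.31183862433863] (array([ 463.8, -112.3]), array([ 463.7, -112. ]), 129.9, 65.3, 3.04)
side0 [365.8107037791355, 221.2286716451686] (array([ 461.6, -111.2]), array([ 461.7, -111.2]), 130.8, 64.6, -0.094)
w8 [515.9850216871376, 64.49758806599375] (array([ 462.7, -112.6]), array([ 464.7, -113. ]), 129.8, 65.7, -0.097)
[[ 424.0097247  -110.02271163    5.        ]
 [ 514.07914742 -119.59666302    5.        ]] -0.1058976056733231
```

```bash
echo '{"tx":[0, 0, 0], "ty":[0, 0, 0], "tz":[0, 0, 0], "twist":[-0.134, -0.134, 0], "finger_gap":[0.005, 0.005, 0.005]}' | python3 -m creep; python3 go.py 396 -105 240 -0.1 1
```

```text
time: 22.85
ee_pos: [0.4624, 0.0999, 0.2342]
ee_rot: [-3.138, 0.155, 0.0]
ft_force: [-0.2, -0.6, 0.1]
opening: 0.0109
grip_force: 15.0
at [462.4  99.9 234.2] yaw -0.099 j6 0.84 t 22.9 tilt [-0.  0.] | turn 0.001 then d [-45.7 210.5  -5.8]
```

```bash
echo '{"tx":[-0.005, -0.006, -0.006, -0.007, -0.007, -0.007, -0.008, 0, 0], "ty":[0.02, 0.03, 0.032, 0.032, 0.032, 0.032, 0.032, 0, 0], "tz":[0, 0, 0, 0, 0, 0, 0, 0, 0], "twist":[0, 0, 0, 0, 0, 0, 0, 0, 0], "finger_gap":[0.005, 0.005, 0.005, 0.005, 0.005, 0.005, 0.005, 0.005, 0.005]}' | python3 -m creep;python3 look.py w9; python3 go.py 463 -112.3 60 -0.1 1;python3 - <<'E'
from h import *
w=dict(np.load('pics/w9.npz'))
c=blob(w['img'],'white',320,170,95);print(cen(c),shape(w,c,.005))
E
```

```text
time: 23.75
ee_pos: [0.3952, -0.1051, 0.2341]
ee_rot: [-3.137, 0.166, -0.0]
ft_force: [0.7, 0.0, 0.7]
opening: 0.0108
grip_force: 15.0
at [ 395.7 -104.5  234.1] yaw -0.104 j6 1.24 t 23.8 tilt [0. 0.] | turn -0.004 then d [ 67.8   1.  174.1]
[320.93387018057587, 150.57426386855377] (array([ 467.7, -114.7]), array([ 465. , -114.3]), 129.7, 64.5, 3.044)
```

View pics/w9.png

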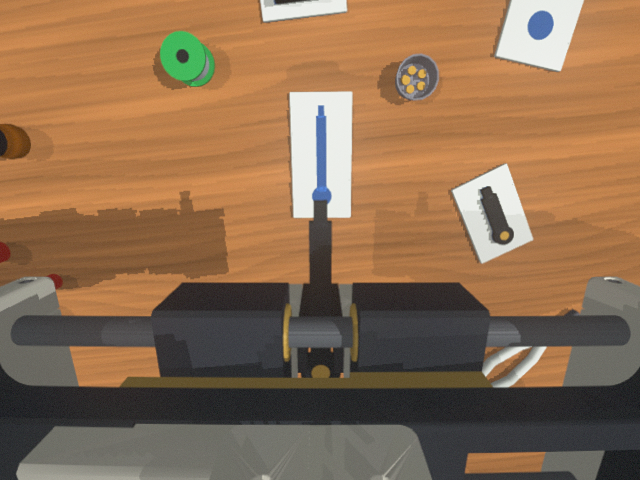

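The held long hand points straight up the image, tip (320,200), hub (320,372), in line with its silhouette, whose hub is at (321,195).

```bash
python3 - <<'E'
from h import *
w=dict(np.load('pics/w9.npz'));t=np.array([395.7,-104.5]);y=-.104
P=cast(w,[[320.5,372],[320,200]],.2158)[:,:2]*1e3-t
e=np.array([np.cos(y),np.sin(y)]);n=np.array([-e[1],e[0]]);print(P@e,P@n)
E
echo '{"tx":[0.02, 0.025, 0.024, 0, 0, 0, 0, 0], "ty":[0, 0, 0.001, 0, 0, 0, 0, 0], "tz":[0.02, 0.03, 0.03, 0.03, 0.03, 0.025, 0, 0], "twist":[0, 0, 0, 0, 0, 0, 0, 0], "finger_gap":[0.005, 0.005, 0.005, 0.005, 0.005, 0.005, 0.005, 0.005]}' | python3 -m creep; python3 go.py 464.5 -113 30 -0.1 1
```

```text
[-39.89136324  53.19029609] [-1.45820242 -1.46713741]
time: 24.6
ee_pos: [0.4648, -0.1116, 0.0692]
ee_rot: [3.137, -0.157, -0.002]
ft_force: [-0.1, -0.4, 0.2]
opening: 0.0107
grip_force: 15.0
at [ 464.8 -111.6   69.2] yaw -0.1 j6 1.29 t 24.6 tilt [-0.001 -0.001] | turn -0.0 then d [-0.2  1.4 39.2]
```

```bash
echo '{"tx":[-0.0005, 0, 0, 0, 0, 0], "ty":[0.001, 0, 0, 0, 0, 0], "tz":[0.02, 0.012, 0.004, 0.003, 0, 0], "twist":[0, 0, 0, 0, 0, 0], "finger_gap":[0.005, 0.005, 0.005, 0.005, 0.005, 0.005]}' | python3 -m creep;echo '{"tx":[0, 0, 0, 0], "ty":[0, 0, 0, 0], "tz":[0, 0, 0, 0], "twist":[0, 0, 0, 0], "finger_gap":[0.04, 0.04, 0.04, 0.04]}' | python3 -m creep;echo '{"tx":[0, 0, 0, -0.02, -0.02, -0.02, 0], "ty":[0, 0, 0, 0, 0, 0, 0], "tz":[-0.02, -0.03, -0.03, -0.04, -0.04, -0.04, 0], "twist":[0, 0, 0, 0, 0, 0, 0], "finger_gap":[0.04, 0.04, 0.04, 0.06, 0.06, 0.06, 0.06]}' | python3 -m creep; python3 look.py w10; python3 - <<'E'
from h import *
w=dict(np.load('pics/w10.npz'))
c=blob(w['img'],'black',320,155,70);print(cen(c),shape(w,c,.011))
c=blob(w['img'],'white',320,155,95);print(shape(w,c,.005))
E
python3 go.py 398 278 240 0 ; python3 go.py 480 200 240 -0.4
```

```text
time: 25.2
ee_pos: [0.4645, -0.113, 0.0309]
ee_rot: [-3.137, 0.158, -0.002]
ft_force: [-0.3, 0.4, -0.8]
opening: 0.0108
grip_force: 15.0
time: 25.6
ee_pos: [0.4639, -0.1131, 0.0301]
ee_rot: [-3.138, 0.158, -0.0]
ft_force: [0.1, 0.7, 0.2]
opening: 0.0363
grip_force: 0.0
time: 26.3
ee_pos: [0.4049, -0.1071, 0.2355]
ee_rot: [-3.136, 0.157, -0.015]
ft_force: [0.6, 0.4, -0.0]
opening: 0.0595
grip_force: 0.0
[320.34519350811485, 174.08593424885558] (array([ 457.1, -113.1]), array([ 465.6, -114.1]), 100.3, 18.6, -0.101)
(array([ 465. , -114.3]), array([ 464.9, -114.3]), 128.6, 64.4, 3.044)
at [ 404.8 -106.9  233. ] yaw -0.1 j6 1.25 t 26.4 tilt [0.007 0.001] | turn -0.1 then d [  -6.7 -384.9   -6.3]
at [ 404.8 -106.9  233. ] yaw -0.1 j6 1.25 t 26.4 tilt [0.007 0.001] | turn 0.3 then d [ -50.2 -311.9   -6.7]
```

```bash
echo '{"tx":[0, 0.002, 0.002, 0.002, 0.002, 0.002, 0.002, 0.002, 0], "ty":[0, -0.03, -0.035, -0.035, -0.035, -0.035, -0.035, -0.035, -0.02], "tz":[0, 0, 0, 0, 0, 0, 0, 0, 0], "twist":[-0.1, 0, 0, 0, 0, 0, 0, 0, 0], "finger_gap":[0.06, 0.06, 0.06, 0.06, 0.06, 0.06, 0.06, 0.06, 0.06]}' | python3 -m creep; echo '{"tx":[-0.02, -0.02, -0.02, -0.02, -0.015, 0, 0], "ty":[-0.025, -0.025, -0.025, -0.025, -0.022, 0, 0], "tz":[0, 0, 0, 0, 0, 0, 0], "twist":[0, 0, 0, 0, 0, 0, 0], "finger_gap":[0.06, 0.06, 0.06, 0.06, 0.06, 0.06, 0.06]}' | python3 -m creep; python3 look.py w11; python3 go.py 398 277.5 120 0
```

```text
time: 27.25
ee_pos: [0.4183, 0.155, 0.2289]
ee_rot: [3.14, 0.001, -0.002]
ft_force: [0.6, -0.5, -0.5]
opening: 0.0602
grip_force: 0.0
time: 27.95
ee_pos: [0.3231, 0.2751, 0.2291]
ee_rot: [3.14, 0.001, -0.002]
ft_force: [-0.2, -0.3, 0.4]
opening: 0.0602
grip_force: 0.0
at [323.3 274.7 229.2] yaw -0.0 j6 0.4 t 28.0 tilt [-0.001 -0.002] | turn -0.0 then d [ 74.8  -3.  109.1]
```

View pics/w11.png

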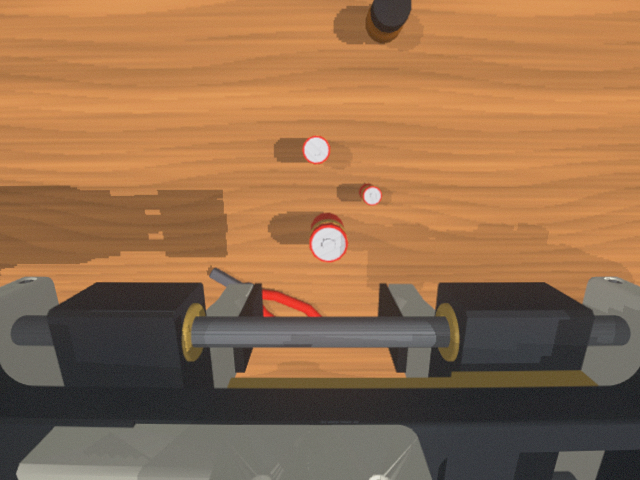

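Battery M is seen from straight above, top at (316,150); L is at (328,243) and S at (372,195).

```bash
python3 - <<'E'
from h import *
def top(c,x,y,r):
    i=c['img'].astype(int)[y-r:y+r,x-r:x+r];m=((i.max(2)-i.min(2)<25)&(i.min(2)>110)).astype(np.uint8)
    return max(cv2.findContours(m,cv2.RETR_EXTERNAL,cv2.CHAIN_APPROX_NONE)[0],key=cv2.contourArea)+np.array([x-r,y-r])
w=dict(np.load('pics/w11.npz'));v=dict(np.load('pics/w1.npz'))
a=top(w,316,150,18);b=top(v,510,202,16);X,g=meet(w,cen(a),v,cen(b));print((X*1e3).round(1),g,shape(w,a,.048))
E
```

```text
[400.4 277.8  47.3] 6.021345452382351e-05 (array([400.3, 277.8]), array([400.3, 277.6]), 20.3, 20.2, -0.001)
```

```bash
echo '{"tx":[0.02, 0.025, 0.025, 0.007, 0, 0, 0, 0], "ty":[-0.001, -0.001, -0.001, 0, 0, 0, 0, 0], "tz":[0, 0.01, 0.03, 0.03, 0.03, 0.03, 0, 0], "twist":[0, 0, 0, 0, 0, 0, 0, 0], "finger_gap":[0.06, 0.06, 0.06, 0.06, 0.06, 0.06, 0.06, 0.06]}' | python3 -m creep; python3 go.py 400 277.7 37 0
```

```text
time: 28.8
ee_pos: [0.4009, 0.2771, 0.1001]
ee_rot: [3.14, -0.002, -0.001]
ft_force: [-0.1, -0.3, 1.2]
opening: 0.0601
grip_force: 0.0
at [400.9 277.1 100.1] yaw -0.002 j6 0.56 t 28.8 tilt [-0.001 -0.002] | turn -0.002 then d [-0.9 -0.7 63.1]
```

```bash
echo '{"tx":[-0.001, 0, 0, 0, 0, 0, 0, 0, 0, 0], "ty":[-0.001, 0, 0, 0, 0, 0, 0, 0, 0, 0], "tz":[0.02, 0.02, 0.015, 0.008, 0, 0, 0, 0, 0, 0], "twist":[0, 0, 0, 0, 0, 0, 0, 0, 0, 0], "finger_gap":[0.06, 0.06, 0.06, 0.06, 0.06, 0.02, 0.02, 0.02, 0.02, 0.02]}' | python3 -m creep 25;echo '{"tx":[0, 0, 0, 0, 0, 0, 0, 0], "ty":[0, 0, 0, 0, 0, 0, 0, 0], "tz":[-0.01, -0.02, -0.03, -0.04, -0.04, -0.04, -0.02, 0], "twist":[0, 0, 0, 0, 0, 0, 0, 0], "finger_gap":[0.02, 0.02, 0.02, 0.02, 0.02, 0.02, 0.02, 0.02]}' | python3 -m creep; python3 go.py 568 -340 240 -0.4
```

```text
time: 29.8
ee_pos: [0.3996, 0.279, 0.0373]
ee_rot: [-3.141, 0.001, -0.0]
ft_force: [0.5, 0.6, 1.5]
opening: 0.0258
grip_force: 16.7
time: 30.6
ee_pos: [0.4005, 0.28, 0.2412]
ee_rot: [-3.136, 0.001, -0.007]
ft_force: [-0.3, 0.4, -1.9]
opening: 0.0255
grip_force: 25.0
at [400.5 280.  241.2] yaw -0.0 j6 0.56 t 30.6 tilt [0.004 0.005] | turn 0.4 then d [3.957e+02 5.058e+02 2.000e-01]
```

```bash
echo '{"tx":[0.002, 0.004, 0.005, 0.005, 0.005, 0.005, 0.005, 0.005, 0.005, 0.005], "ty":[0.015, 0.025, 0.035, 0.035, 0.035, 0.035, 0.035, 0.035, 0.035, 0.035], "tz":[0, 0, 0, 0, 0, 0, 0, 0, 0, 0], "twist":[0, 0, 0, 0, 0, 0, 0, 0, 0, 0], "finger_gap":[0.02, 0.02, 0.02, 0.02, 0.02, 0.02, 0.02, 0.02, 0.02, 0.02]}' | python3 -m creep; echo '{"tx":[0.005, 0.005, 0.005, 0.005, 0.005, 0.005, 0.005, 0.005, 0, 0], "ty":[0.035, 0.035, 0.035, 0.035, 0.035, 0.035, 0.035, 0.035, 0.02, 0], "tz":[0, 0, 0, 0, 0, 0, 0, 0, 0, 0], "twist":[0, 0, 0, 0, 0, 0, 0, 0, 0, 0], "finger_gap":[0.02, 0.02, 0.02, 0.02, 0.02, 0.02, 0.02, 0.02, 0.02, 0.02]}' | python3 -m creep;echo '{"tx":[0, 0], "ty":[0, 0], "tz":[0, 0], "twist":[0, 0], "finger_gap":[0.02, 0.02]}' | python3 -m creep;python3 look.py w12;python3 go.py 568 -340 240 0; python3 - <<'E'
from h import *
w=dict(np.load('pics/w12.npz'))
c=blob(w['img'],'white',320,145,80);print(cen(c),shape(w,c,.005));c=blob(w['img'],'blue',320,145,80);print(cen(c),shape(w,c,.005))
for s,p in(('scene0',(178,380)),('side0',(362,147))):
    k=dict(np.load(f'pics/{s}.npz'));d=blob(k['img'],'white',*p,40);X,g=meet(w,cen(c),k,cen(blob(k['img'],'blue',*p,24)));print(s,shape(k,d,.005),(X*1e3).round(1))
E
```

```text
time: 31.6
ee_pos: [0.4439, -0.0433, 0.2361]
ee_rot: [3.141, -0.001, -0.003]
ft_force: [1.7, 0.2, -0.4]
opening: 0.0254
grip_force: 25.0
time: 32.6
ee_pos: [0.4833, -0.3433, 0.2349]
ee_rot: [-3.14, 0.006, 0.006]
ft_force: [-0.4, -0.3, -1.1]
opening: 0.0254
grip_force: 25.0
time: 32.8
ee_pos: [0.4843, -0.3406, 0.2365]
ee_rot: [-3.141, 0.001, 0.002]
ft_force: [0.3, 0.6, -1.0]
opening: 0.0252
grip_force: 25.0
at [ 484.6 -340.4  236.8] yaw -0.0 j6 1.85 t 32.9 tilt [-0.001  0.   ] | turn -0.0 then d [83.4 -0.4 -3.2]
[319.82275637425585, 142.149312965667] (array([ 568.4, -341.2]), array([ 568.3, -341.2]), 70.4, 70.0, 1.273)
[319.8303774442928, 143.05275125056843] (array([ 568.5, -341.3]), array([ 568.6, -340.9]), 22.3, 22.3, -0.002)
scene0 (array([ 566.9, -339.1]), array([ 566.7, -339.1]), 70.2, 70.0, 2.841) [ 568.8 -340.5    8.1]
side0 (array([ 564.4, -336.8]), array([ 564.5, -336.8]), 71.7, 70.7, 1.278) [ 567.6 -341.7    2.2]
```

View pics/w12.png

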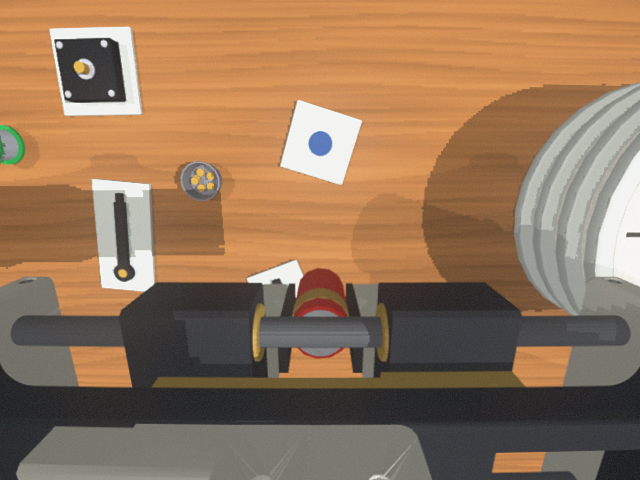

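The battery hangs upright between the fingers at (322,320), with its pad's disc at (320,143). The movement and long hand sit well on their pads, and the clock stack on the right is clear of the gripper.

```bash
echo '{"tx":[0.02, 0.03, 0.025, 0.008, 0, 0, 0, 0], "ty":[0, 0, 0, 0, 0, 0, 0, 0], "tz":[0, 0.01, 0.03, 0.03, 0.03, 0.03, 0, 0], "twist":[0, 0, 0, 0, 0, 0, 0, 0], "finger_gap":[0.02, 0.02, 0.02, 0.02, 0.02, 0.02, 0.02, 0.02]}' | python3 -m creep; python3 go.py 568 -340.2 43 0
```

```text
time: 33.65
ee_pos: [0.5682, -0.3407, 0.1076]
ee_rot: [3.141, 0.001, -0.001]
ft_force: [0.6, -0.0, 1.1]
opening: 0.0256
grip_force: 25.0
at [ 568.2 -340.7  107.6] yaw 0.001 j6 1.82 t 33.6 tilt [-0.001 -0.   ] | turn 0.001 then d [-0.2 -0.5 64.6]
```

```bash
echo '{"tx":[0, 0, 0, 0, 0, 0, 0, 0], "ty":[0, 0, 0, 0, 0, 0, 0, 0], "tz":[0.02, 0.025, 0.01, 0.006, 0.0035, 0, 0, 0], "twist":[0, 0, 0, 0, 0, 0, 0, 0], "finger_gap":[0.02, 0.02, 0.02, 0.02, 0.02, 0.02, 0.02, 0.02]}' | python3 -m creep;echo '{"tx":[0, 0, 0, 0, 0], "ty":[0, 0, 0, 0, 0], "tz":[0, 0, 0, 0, 0], "twist":[0, 0, 0, 0, 0], "finger_gap":[0.045, 0.06, 0.06, 0.06, 0.06]}' | python3 -m creep;echo '{"tx":[0, 0, 0, -0.03, -0.03, -0.03, 0, 0, 0], "ty":[0, 0, 0, 0, 0, 0, 0, 0, 0], "tz":[-0.02, -0.03, -0.04, -0.04, -0.04, -0.03, 0, 0, 0], "twist":[0, 0, 0, 0, 0, 0, 0, 0, 0], "finger_gap":[0.06, 0.06, 0.06, 0.06, 0.06, 0.06, 0.06, 0.06, 0.06]}' | python3 -m creep; python3 look.py w13; python3 look.py sc13 scene
```

```text
time: 34.45
ee_pos: [0.5684, -0.3414, 0.0434]
ee_rot: [3.141, -0.001, 0.002]
ft_force: [0.3, 0.2, -1.6]
opening: 0.0254
grip_force: 25.0
time: 34.95
ee_pos: [0.5681, -0.3412, 0.0426]
ee_rot: [3.142, -0.001, 0.0]
ft_force: [-0.6, -0.0, 0.1]
opening: 0.0578
grip_force: 0.0
time: 35.85
ee_pos: [0.478, -0.3409, 0.2417]
ee_rot: [-3.141, 0.001, 0.001]
ft_force: [-0.2, -0.6, -0.5]
opening: 0.0601
grip_force: 0.0
```

View pics/w13.png

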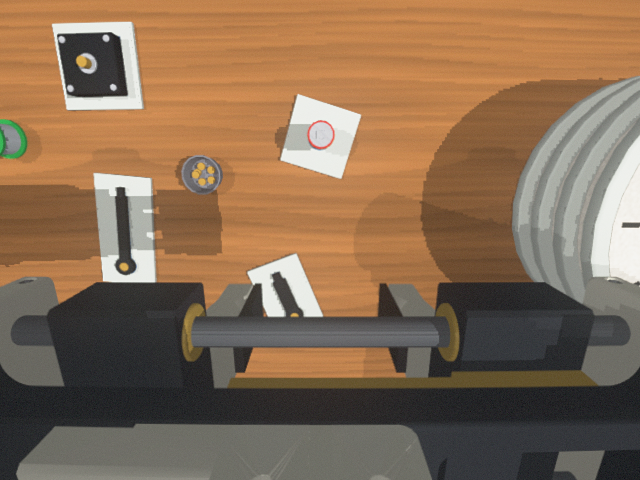

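View pics/sc13.png

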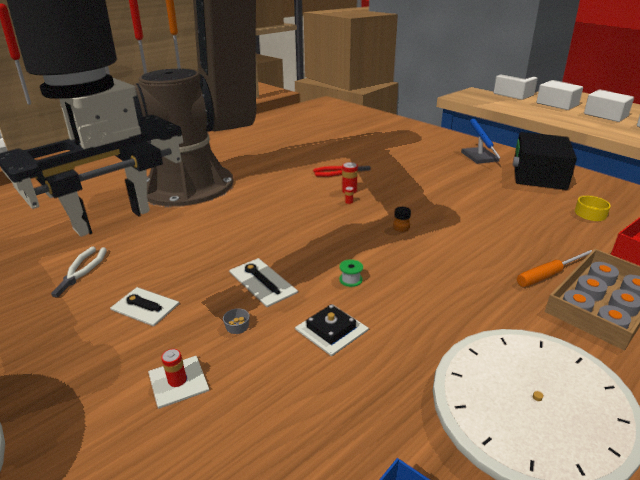

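All four parts are on their pads: the battery is upright at (175,368), the movement at (332,322), and the hands at (262,278) and (145,303). No blue shows around any of them.

```bash
python3 -c "
from bench import robot
print(robot.close_job())"
```

```text
the job is handed in; nothing more can be done
None
```

The job is handed in at about 36 s of robot time: the long hand, short hand, movement and battery are each on their own pad, covering their silhouettes in the last pictures, but no verdict came back.

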